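# Put the full solder-paste jar away in the lidded chest

## Task

Two of the three identical solder-paste jars are used up and one is still full: find the full one by its weight, and leave the two empties standing where they were. Open the grey steel chest until its gas stay holds the lid up by itself, stand the full jar upright on the chest floor clear of the solder reel in there, then lower the lid until it is fully shut, without letting it slam. Set jars down rather than dropping them, keep them upright, and do not disturb the other things on the bench.

Things in the scene. Friction and masses are not known exactly. Their poses are not given: they have to be found in the camera images.
- chest: Fixed grey sheet-steel chest, 180 deep (x) x 260 wide (y) x 90 high mm without its lid, walls and floor 4 mm thick, hinged lid on top. Origin: centre of its underside, on the bench; x points to the hinge side (away from the robot), y to the left, z up; turned by up to 0.2 rad.
- chest_floor (a point): Centre of the chest's inner floor, axes as the chest's. Clear inside: x -86 to +86, y -126 to +126 mm, 86 mm from floor to rim. The gas stay, a 12 mm thick strut, runs along the inside of the left (+y) wall (y above +105, x -63 to +50, 40 to 80 above the floor when shut): keep a jar's centre below y = +75.
- lid (a joint): Lid angle in rad: 0 shut, 1.45 (83 deg) fully open, its stop. 0.55 kg steel lid, 268 mm wide, 16 mm skirt at front and sides, no latch. Let go below about 0.65 rad it falls shut; above about 0.9 rad the gas stay carries it up to 1.45 and holds it there. Raising it takes at most 3 N at the bar, pulling it down from fully open about 1.5 N; a turning damping of 0.1 N m s.
- lid_bar (a point): Middle of the lid's pull bar: round steel bar, 10 mm diameter, 100 mm long along the chest's y, on two end legs, its axis 40 mm in front of the lid's front skirt and 87 mm above the bench when shut. Moves with the lid at 230 mm from the hinge axis. Axes are the lid's (the chest's when shut). It can be pinched from above at every lid angle.
- lid_hinge (a point): Middle of the hinge axis, at the rear top edge of the chest (chest frame x = +96, y = 0, z = 90 mm); the axis is the chest's y, and the lid turns about +y (bar up and back) as it opens.
- jar_1: Solder-paste jar, one of three that look the same: white plastic, 51 mm diameter, with a grey screw cap of 54 mm diameter from 45 to 62 mm height; 62 mm high. Origin: centre of the underside; z up. Which jar stands where varies. A full jar weighs about 420 g, a used-up one about 50 g; they cannot be told apart by eye.
- jar_2: Solder-paste jar, as jar_1.
- jar_3: Solder-paste jar, as jar_1.
- reel_in: Solder reel lying flat on the chest floor, 54 mm diameter, 40 mm high, 250 g, in the rear half of the chest, at a different place each time. Origin: centre of its underside. Bystander.
- tip_cleaner: Black round brass-wool tip cleaner, 72 mm diameter, 40 mm high, behind the jars. Origin: centre of its underside. Bystander.
- third_hand: Third-hand stand: round base of 76 mm diameter, thin post with a 130 mm cross arm at 98 mm height. Origin: centre of its underside. Bystander.
- multimeter: Handheld multimeter lying on its back, 150 x 75 x 40 mm. Origin: centre of its underside. Bystander.
- driver: Screwdriver lying in front of the jars, 170 mm long. Bystander.
- cutters: Flush cutters lying in front of the chest, 115 x 57 x 14 mm. Bystander.
- reel: Larger solder reel on the bench left of the chest, 64 mm diameter, 55 mm high. Origin: centre of its underside. Bystander.
- pump: Desoldering pump lying on the bench left of the chest, 180 mm long, 22 mm thick. Bystander.
There are look-alikes about, which are no part of the job. Leave any purple or red look-alike of the jar_2 alone.

How it is judged:
On the way, in this order (a step that is already met when the one before it is completed fails the run):
1. the lid stands open on its gas stay, let go (value of joint lid above 1.3 rad and contact force between the fingers and chest below 0.2 N), for 0.2 s.
2. the full jar (it weighs on the floor with over 2 N) stands upright on the chest floor, let go, the lid still up (value of joint lid above 1 rad and ((x of jar_1 in the frame of chest between -0.086 and 0.086 m and y of jar_1 in the frame of chest between -0.126 and 0.126 m and z of jar_1 in the frame of chest below 0.009 m and angle between jar_1's own z axis and vertical below 0.1 rad and contact force between jar_1 and chest above 2 N and contact force between the fingers and jar_1 below 0.1 N) or (x of jar_2 in the frame of chest between -0.086 and 0.086 m and y of jar_2 in the frame of chest between -0.126 and 0.126 m and z of jar_2 in the frame of chest below 0.009 m and angle between jar_2's own z axis and vertical below 0.1 rad and contact force between jar_2 and chest above 2 N and contact force between the fingers and jar_2 below 0.1 N) or (x of jar_3 in the frame of chest between -0.086 and 0.086 m and y of jar_3 in the frame of chest between -0.126 and 0.126 m and z of jar_3 in the frame of chest below 0.009 m and angle between jar_3's own z axis and vertical below 0.1 rad and contact force between jar_3 and chest above 2 N and contact force between the fingers and jar_3 below 0.1 N))), for 0.2 s.
At the end, for the whole second after the job is handed in: The full jar stands upright (within 0.1 rad) and at rest on the chest floor (it weighs on it with over 2 N, which an empty one does not), the lid is shut (below 0.03 rad), and the two empty jars stand upright and at rest on the bench within 50 mm of where they started (value of joint lid below 0.03 rad and linear speed of each of jar_1, jar_2, jar_3 below 0.02 m/s and ((x of jar_1 in the frame of chest between -0.086 and 0.086 m and y of jar_1 in the frame of chest between -0.126 and 0.126 m and z of jar_1 in the frame of chest below 0.009 m and angle between each of jar_1, jar_2, jar_3's own z axis and vertical below 0.1 rad and contact force between jar_1 and chest above 2 N and distance of each of jar_2, jar_3 from where it was at the start of the episode below 0.05 m and height (world z) of each of jar_2, jar_3 below 0.005 m) or (x of jar_2 in the frame of chest between -0.086 and 0.086 m and y of jar_2 in the frame of chest between -0.126 and 0.126 m and z of jar_2 in the frame of chest below 0.009 m and angle between each of jar_2, jar_1, jar_3's own z axis and vertical below 0.1 rad and contact force between jar_2 and chest above 2 N and distance of each of jar_1, jar_3 from where it was at the start of the episode below 0.05 m and height (world z) of each of jar_1, jar_3 below 0.005 m) or (x of jar_3 in the frame of chest between -0.086 and 0.086 m and y of jar_3 in the frame of chest between -0.126 and 0.126 m and z of jar_3 in the frame of chest below 0.009 m and angle between each of jar_3, jar_1, jar_2's own z axis and vertical below 0.1 rad and contact force between jar_3 and chest above 2 N and distance of each of jar_1, jar_2 from where it was at the start of the episode below 0.05 m and height (world z) of each of jar_1, jar_2 below 0.005 m))); the robot touches nothing.
It fails at once if the lid slams: it comes down faster than 2.2 rad/s (half a metre a second at the bar) in its last 0.1 rad (value of joint lid below 0.1 rad and velocity of joint lid below -2.2 rad/s).
It fails at once if a jar is tipped more than 0.8 rad (angle between any of jar_1, jar_2, jar_3's own z axis and vertical above 0.8 rad).
It fails at once if a jar is dropped (falls freely faster than 0.6 m/s) ((contact force between the fingers and jar_1 below 0.05 N and linear speed of jar_1 above 0.6 m/s) or (contact force between the fingers and jar_2 below 0.05 N and linear speed of jar_2 above 0.6 m/s) or (contact force between the fingers and jar_3 below 0.05 N and linear speed of jar_3 above 0.6 m/s)).
It fails at once if a bystander, on the bench or the reel in the chest, is shifted more than 40 mm (distance of any of tip_cleaner, third_hand, multimeter, driver, cutters, reel, pump, reel_in from where it was at the start of the episode above 0.04 m).
It also fails if it takes over 72 s, if anything falls off the work surface, if the arm or the gripper's body presses on something with over 40 N, if the wrist force passes 120 N, or if a joint passes its speed limit or range.

## Robot

A 7-joint arm with a two-finger parallel gripper is mounted at the origin on the work surface. World frame = base frame: x ahead of the robot, y to its left, z up, the work surface at z = 0. Lengths are in m, angles in rad, forces in N, time in s.
With the tool pointing down it reaches from about 0.425 to 0.875 m from the base axis. Payload 8.4 kg.
Tool frame: the origin (TCP) lies on the mounting face of the last link; the fingertips stand 173 mm ahead of it and the grasp point (between the pads) lies 155 mm ahead of it; z points along the fingers, y is the direction in which the jaws open and shut (so a half turn about z gives the same grasp; the last joint's range is limited). The gripper opens to 85 mm and grips with 20 to 120 N. Pads are 22 mm wide; open, the fingers measure 114 mm over their backs; the gripper's body (76 mm by 85 mm) begins 54 mm behind the grasp point. The pads swing forward as they close: fully open they stand 13 mm farther back than shut.
Start: joints at [-1.374, 0.333, 0.04, 1.465, -0.013, 1.343, -0.059], TCP at [0.189, 0.622, 0.405] pointing down, gripper open.
Joint ranges: [-2.58, 2.58], [-0.38, 2.09], [-1.3, 1.39], [0.25, 2.4], [-1.5, 4.64], [0.08, 2.09], [-2.65, 2.65]. Speed limits (rad/s): [2.22, 2.22, 2.79, 2.79, 3.14, 3.14, 3.14].

## Interface

Orientations are given as a unit quaternion [x, y, z, w].
In Python, from bench import bot, eyes gives the robot as it stands. The module is installed in compiled form; this text tells all that it offers.
- The arm moves only by the shell command python3 -m pendant 'ROWS' [FORCE]. ROWS is text: rows parted by semicolons, each of 7 numbers parted by spaces: the turn, a rotation vector about the world's x, y, z in rad, then the shift along the world's x, y, z in m, then the closure, from -1 (fully open) to 1 (shut), so that 0 is half open. In form: rx ry rz dx dy dz grip; .... A call has 1 to 5 rows; each row shifts and turns the pose as measured when the row begins; what a row does not reach is not made up. A row lasts 1/12 s, in which the tool goes at most 41.7 mm and 7.16 degrees, less where a joint would pass 70% of its speed; a pose out of reach is approached as far as the arm can. A call is refused whole if a number of a shift passes 0.0417 or a number of a turn 0.125, either way. A call with a gripper value outside its range is refused whole. The fingers move at their own pace and stop on an object; FORCE is the grip in N (left out, the last holds). Time passes only in rows, so rows that do not move let the fingers close. It gives the time, the measured TCP pose, the force and the opening at its end, in the units of the state.
- bot.get_state(): the state, without advancing time (a new reading comes with each control period).
- eyes.get_image(name): name is "scene" or "side" or "wrist"; returns the picture (420x560x3 uint8, red, green, blue); there is no depth.
- eyes.camera_model(name): a dict with "fovy" (degrees; the focal length in pixels is half the picture's height over the tangent of half this angle, whatever the lens; pixels are square), "cx", "cy" (the principal point, pixels), "distortion" ([k1, k2, p1, p2, k3] as OpenCV has them; the pictures are not rectified), "pose" (4x4, takes a point from camera to world coordinates); the wrist camera has in their place "T_tool_cam" (4x4, takes a point from camera to tool coordinates, whose origin is the TCP and whose axes are the flange's). Camera axes: x right, y down, z forward; pixel columns grow to the right and rows downward; lengths in m; the calibration is good to about 2 mm. A picture is of the moment at which its call begins: read the wrist's pose just before it. camera_model takes no time and is no camera call.
- bot.close_job(): hands the job in, once; it reports no verdict.
The state is a dict: "clock": time; "qpos": joint angles; "qd": joint speeds; "joint_efforts": joint torques, N m; "tool_pos": TCP position; "eef_rot": TCP orientation; "ft_force": force on the tool from outside, world axes, zero at the start; "ft_torque": the same for the moment, N m; "grip_width": opening from 0.0 (shut) to 1.0 (fully open).
Only numpy, scipy, OpenCV 4.12 (cv2) and the standard library are available. Lean on these libraries where they do the work, as an engineer would, in place of code of your own. Each camera call takes 0.05 s, during which the arm holds its last target.

## Working session

There is one attempt and no reset: what is moved stays moved. The work goes in short steps, Python scripts to look and compute and a shell command to move; the robot and the scene stay as the last step left them, time stands still between calls to the robot, and variables do not carry over. Pictures are saved under pics/ and viewed, and the job is handed in when it is done.

```bash
mkdir -p pics; python3 - <<'E'
from bench import bot, eyes
import cv2
s=bot.get_state()
for k,v in s.items(): print(k,v)
for n in ["scene","side","wrist"]:
    m=eyes.camera_model(n); print(n,m)
    im=eyes.get_image(n); cv2.imwrite(f"pics/a_{n}.png",im[:,:,::-1])
E
```

```text
clock 0.0
qpos [-1.37417588  0.33390492  0.03985645  1.46628142 -0.01339786  1.34331419
 -0.05848336]
qd [ 0.00066122  0.00114522  0.00051526 -0.00199691 -0.00033983 -0.00062259
  0.00133787]
joint_efforts [ 2.89915133e-04 -6.58571291e+01  1.36559643e+00 -4.05551255e+01
  1.68155506e-02  1.27158361e-02  4.64120535e-05]
tool_pos [0.18943864 0.62159133 0.4038197 ]
eef_rot [ 1.47363454e-01  9.89082069e-01 -8.18268691e-04 -6.75623830e-05]
ft_force [-0.1982423  -0.14732163 -0.91274244]
ft_torque [-0.00018697 -0.00513414 -0.01489362]
grip_width 0.9957010280700013
scene {'fovy': 43.4606139366928, 'cx': 279.16736844526577, 'cy': 206.92531214221046, 'distortion': array([-0.06890519,  0.        ,  0.        ,  0.        ,  0.        ]), 'pose': array([[ 7.23954200e-01,  5.63996114e-01, -3.97238845e-01,
         1.06895355e+00],
       [ 6.89847987e-01, -5.92104089e-01,  4.16560324e-01,
        -5.62808163e-01],
       [-2.68339876e-04, -5.75605013e-01, -8.17727825e-01,
         1.17747512e+00],
       [ 0.00000000e+00,  0.00000000e+00,  0.00000000e+00,
         1.00000000e+00]])}
side {'fovy':
[... 236 characters left out ...]
.72443567, -0.50894435,  0.46493935, -0.72060675],
       [-0.01034348, -0.6663666 , -0.74555252,  1.21441151],
       [ 0.        ,  0.        ,  0.        ,  1.        ]])}
wrist {'fovy': 60.446030511970385, 'cx': 274.59834207566684, 'cy': 208.51349465561185, 'distortion': array([-0.0643435,  0.       ,  0.       ,  0.       ,  0.       ]), 'T_tool_cam': array([[ 2.68446048e-04, -9.63988393e-01, -2.65944178e-01,
         6.78295948e-02],
       [ 9.99999807e-01,  4.07700723e-04, -4.68416981e-04,
         1.14275376e-03],
       [ 5.59974167e-04, -2.65944001e-01,  9.63988317e-01,
         3.15500773e-02],
       [ 0.00000000e+00,  0.00000000e+00,  0.00000000e+00,
         1.00000000e+00]])}
```

View pics/a_scene.png

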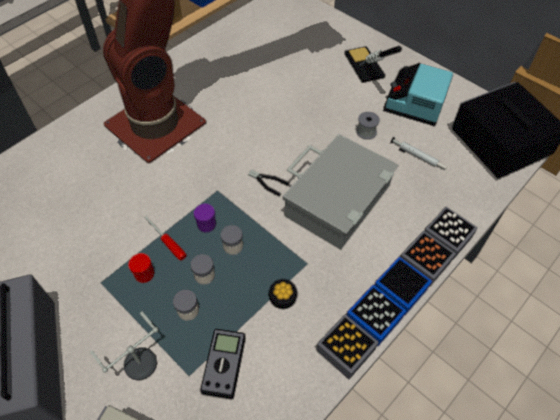

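View pics/a_side.png

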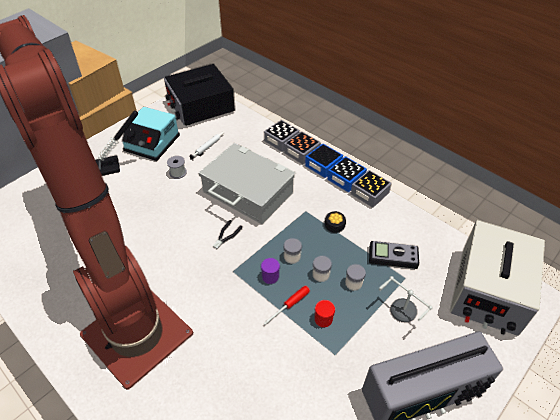

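View pics/a_wrist.png

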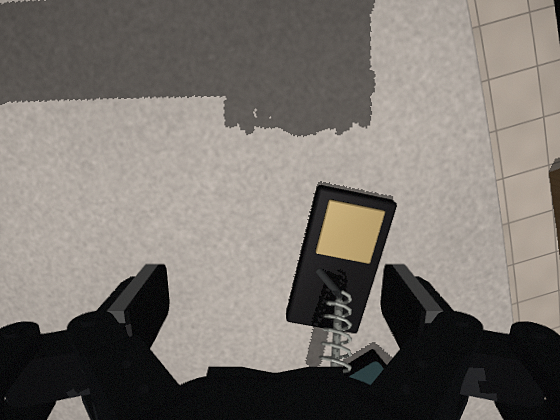

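Three grey-capped jars: in the scene view at (232,238), (202,268), (186,304); in the side view at (292,250), (322,268), (356,277). The purple one (205,217) and the red one (142,268) are the look-alikes. Next I'll confirm with enlarged crops, and get the bar and lid as well.

```bash
cat > h.py <<'E'
import numpy as np, cv2
from bench import bot, eyes
from scipy.spatial.transform import Rotation as R
def K(m,h=420):
    f=h/2/np.tan(np.radians(m['fovy']/2)); return np.array([[f,0,m['cx']],[0,f,m['cy']],[0,0,1.]])
def pose(name,st=None):
    m=eyes.camera_model(name)
    if name!='wrist': return m,m['pose']
    st=st or bot.get_state(); T=np.eye(4); T[:3,:3]=R.from_quat(st['eef_rot']).as_matrix(); T[:3,3]=st['tool_pos']
    return m,T@m['T_tool_cam']
def rays(name,px,st=None):
    m,P=pose(name,st)
    u=cv2.undistortPoints(np.array(px,float).reshape(-1,1,2),K(m),m['distortion']).reshape(-1,2)
    d=np.c_[u,np.ones(len(u))]@P[:3,:3].T
    return P[:3,3],d/np.linalg.norm(d,axis=1)[:,None]
def onplane(name,px,z,st=None):
    o,d=rays(name,px,st); return o+d*((z-o[2])/d[:,2])[:,None]
def tri(a,pa,b,pb,sa=None,sb=None):
    o1,d1=rays(a,pa,sa);o2,d2=rays(b,pb,sb);out=[]
    for x,y in zip(d1,d2):
        t=np.linalg.lstsq(np.c_[x,-y],o2-o1,rcond=None)[0]
        p,q=o1+t[0]*x,o2+t[1]*y; out.append(np.r_[(p+q)/2,np.linalg.norm(p-q)])
    return np.array(out)
def proj(name,pts,st=None):
    m,P=pose(name,st);W=np.linalg.inv(P)
    return cv2.projectPoints(np.array(pts,float).reshape(-1,3),cv2.Rodrigues(W[:3,:3])[0],W[:3,3],K(m),m['distortion'])[0].reshape(-1,2)
E
python3 - <<'E'
import cv2
a=cv2.imread('pics/a_scene.png');b=cv2.imread('pics/a_side.png')
def c(im,x,y,w,h,s,n): cv2.imwrite(n,cv2.resize(im[y:y+h,x:x+w],None,fx=s,fy=s,interpolation=cv2.INTER_CUBIC))
c(a,120,190,200,150,4,'pics/b1.png'); c(b,230,210,200,150,4,'pics/b2.png')
c(a,245,130,160,120,5,'pics/b3.png'); c(b,180,130,140,105,5,'pics/b4.png')
E
```

```text
(no output)
```

View pics/b1.png

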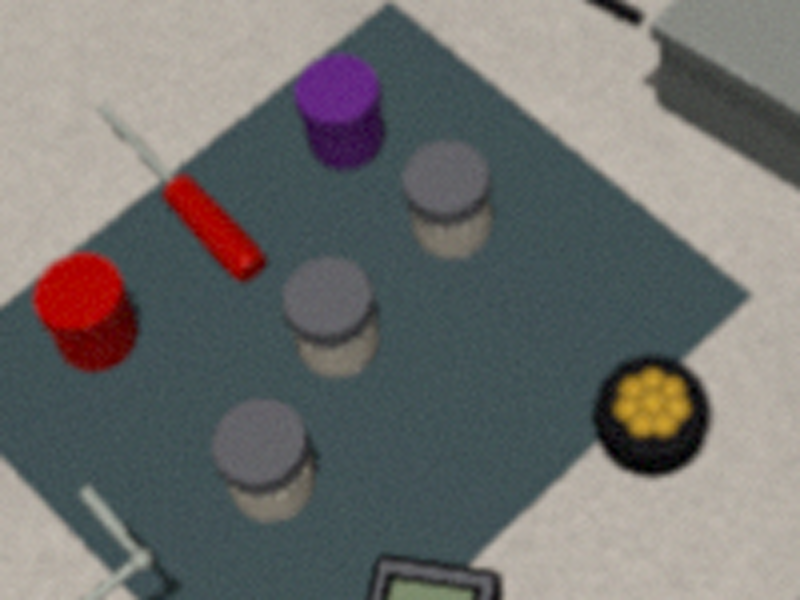

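View pics/b2.png

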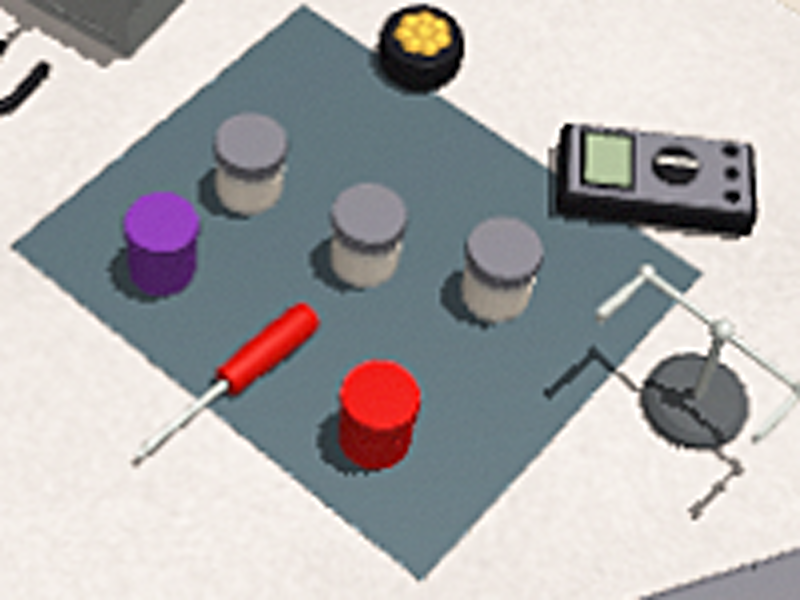

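View pics/b3.png

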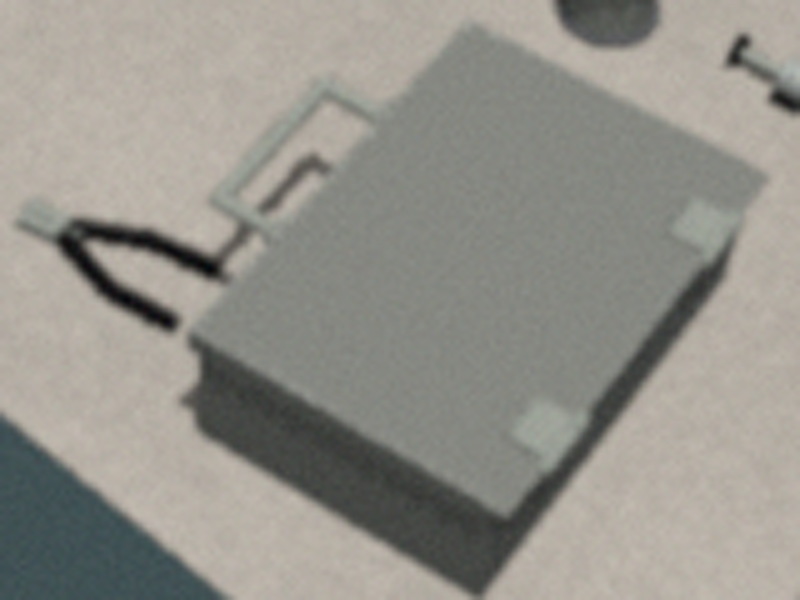

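View pics/b4.png

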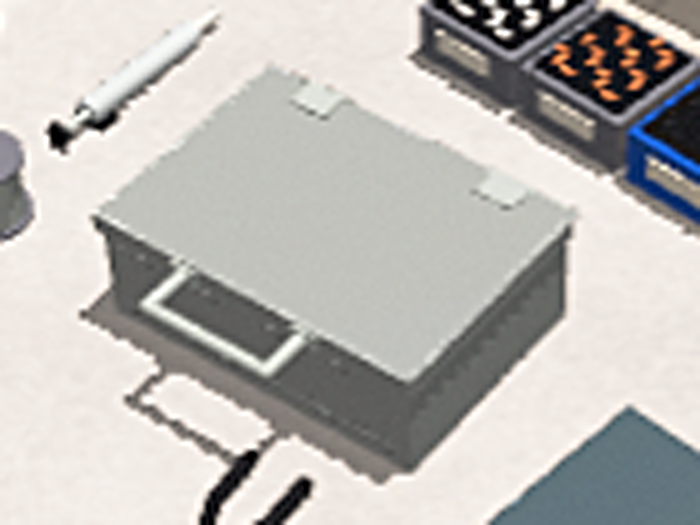

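```bash
python3 - <<'E'
from h import *
np.set_printoptions(precision=4,suppress=True)
js=[(231.75,233.75),(202.25,264.25),(185,300)];jd=[(292.75,245.5),(322,263),(355.75,272)]
print('jars tri\n',tri('scene',js,'side',jd)); print(onplane('scene',js,.062),'\n',onplane('side',jd,.062))
bs=[(309.4,146.8),(289,169.6)];bd=[(209.6,190.6),(233,204)]
t=tri('scene',bs,'side',bd);print('bar\n',t); print(onplane('scene',bs,.087),'\n',onplane('side',bd,.087))
cs=[(339.4,135),(398.6,166),(346.6,233.6),(283.4,197.6)];cd=[(199,173.6),(234.4,143.2),(295,172.4),(262,206.4)]
c=tri('scene',cs,'side',cd);print('lid\n',c)
e=c[[0,1]]-c[[3,2]]; print('yaw left dir',np.arctan2(-e[:,0],e[:,1]))
f=c[[1,2]]-c[[0,3]]; print('yaw x dir',np.arctan2(f[:,1],f[:,0]), np.linalg.norm(e[:,:3],axis=1),np.linalg.norm(f[:,:3],axis=1))
st=bot.get_state(); print(R.from_quat(st['eef_rot']).as_matrix())
E
```

```text
jars tri
 [[ 0.4969 -0.1355  0.0599  0.001 ]
 [ 0.5075 -0.2427  0.0588  0.0021]
 [ 0.5494 -0.3341  0.0589  0.001 ]]
[[ 0.4978 -0.1358  0.062 ]
 [ 0.5094 -0.2447  0.062 ]
 [ 0.551  -0.3352  0.062 ]] 
 [[ 0.4955 -0.1371  0.062 ]
 [ 0.5057 -0.2429  0.062 ]
 [ 0.5474 -0.3346  0.062 ]]
bar
 [[0.4614 0.1955 0.0908 0.0022]
 [0.4745 0.0991 0.0878 0.0013]]
[[0.4598 0.1968 0.087 ]
 [0.4743 0.0988 0.087 ]] 
 [[0.4639 0.2001 0.087 ]
 [0.4751 0.1004 0.087 ]]
lid
 [[0.4922 0.2864 0.0884 0.0008]
 [0.6801 0.3094 0.0912 0.0018]
 [0.7145 0.0487 0.0907 0.0036]
 [0.528  0.0214 0.0905 0.0034]]
yaw left dir [0.1343 0.1312]
yaw x dir [0.1217 0.145 ] [0.2674 0.263 ] [0.1893 0.1884]
[[-0.9566  0.2915 -0.0002]
 [ 0.2915  0.9566 -0.0012]
 [-0.0001 -0.0012 -1.    ]]
```

Weighing comes later; the lid goes first. Bar middle is about (0.468, 0.149, 0.087), chest yaw 0.133, and the hinge about (0.697, 0.179). Moving over the bar.

```bash
python3 -m pendant '0 0 -.11 .02 -.034 0 .3;0 0 -.11 .02 -.034 0 .3;0 0 -.11 .02 -.034 0 .3;0 0 -.11 .02 -.034 0 .3;0 0 -.11 .02 -.034 0 .3' 60; python3 -m pendant '0 0 -.11 .02 -.034 0 .3;0 0 -.11 .02 -.034 0 .3;0 0 -.11 .02 -.034 0 .3;0 0 -.11 .02 -.034 0 .3;0 0 -.11 .02 -.034 0 .3'
cat > st.py <<'E'
from h import *
import sys
np.set_printoptions(precision=4,suppress=True)
s=bot.get_state();M=R.from_quat(s['eef_rot']).as_matrix()
print('t',s['clock'],'grasp',s['tool_pos']+M[:,2]*.155,'tcp',s['tool_pos'],'yaw',np.arctan2(M[1,1],M[0,1]),'zax',M[:,2],'F',s['ft_force'],'w',s['grip_width'],'q7',s['qpos'][6])
E
python3 st.py
```

```text
clock: 0.57
tool_pos: [0.2839, 0.4516, 0.3995]
eef_rot: [0.412, 0.911, -0.002, -0.003]
ft_force: [1.0, -0.6, 0.5]
grip_width: 0.352
clock: 0.98
tool_pos: [0.3864, 0.2717, 0.3986]
eef_rot: [0.655, 0.756, -0.001, -0.004]
ft_force: [0.7, 0.4, 0.2]
grip_width: 0.347
t 0.9833 grasp [0.3853 0.2722 0.2436] tcp [0.3864 0.2717 0.3986] yaw 0.143230449576626 zax [-0.0076  0.0034 -1.    ] F [0.6543 0.4099 0.1999] w 0.34652166255602473 q7 -0.5702439837092769
```

```bash
python3 -m pendant '0 -.004 -.005 .021 -.031 -.03 .3;0 -.004 -.005 .021 -.031 -.03 .3;0 0 0 .021 -.031 -.03 .3;0 0 0 .02 -.03 -.01 .3;0 0 0 0 0 0 .3';python3 st.py; python3 - <<'E'
from h import *
for n in ('wrist','scene'):
    cv2.imwrite(f'pics/c_{n}.png',eyes.get_image(n)[:,:,::-1])
th=.133;b=np.array([.4683,.1488,.087]);y=np.array([-np.sin(th),np.cos(th),0])
print(proj('wrist',[b-.05*y,b,b+.05*y]))
E
```

```text
clock: 1.4
tool_pos: [0.4644, 0.1497, 0.3111]
eef_rot: [0.666, 0.746, 0.005, -0.0]
ft_force: [-0.8, -1.4, 0.3]
grip_width: 0.349
t 1.4 grasp [0.4655 0.1509 0.1561] tcp [0.4644 0.1497 0.3111] yaw 0.11387222354640471 zax [ 0.0068  0.0079 -0.9999] F [-0.7824 -1.3569  0.3035] w 0.3493636961802992 q7 -0.24310056070709235
[[281.4842259  324.11119669]
 [280.68232373 248.00772085]
 [279.72558946 161.03465562]]
```

View pics/c_wrist.png

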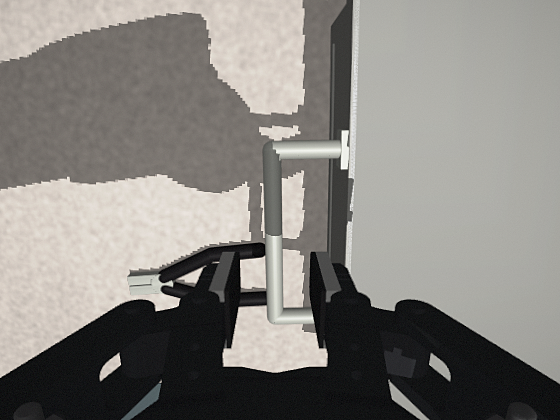

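Wrist view: the bar runs from (275,318) to (270,147), centred between the pads (237 and 315), with the cutters well below. Descend and pinch.

```bash
python3 -m pendant '-.004 .003 .01 -.001 0 -.024 .3;-.004 .003 .01 0 0 -.023 .3;0 0 0 0 0 -.02 .3;0 0 0 0 0 0 .3';python3 st.py; python3 - <<'E'
from h import *
for n in ('wrist','side'):
    cv2.imwrite(f'pics/d_{n}.png',eyes.get_image(n)[:,:,::-1])
E
```

```text
clock: 1.83
tool_pos: [0.461, 0.1594, 0.246]
eef_rot: [0.654, 0.756, 0.004, -0.001]
ft_force: [-1.2, -0.3, -0.0]
grip_width: 0.348
t 1.8333 grasp [0.4615 0.1605 0.091 ] tcp [0.461  0.1594 0.246 ] yaw 0.14410275248825818 zax [ 0.0036  0.0071 -1.    ] F [-1.1771 -0.3394 -0.0264] w 0.34792397920153323 q7 -0.18175186164393242
```

View pics/d_wrist.png

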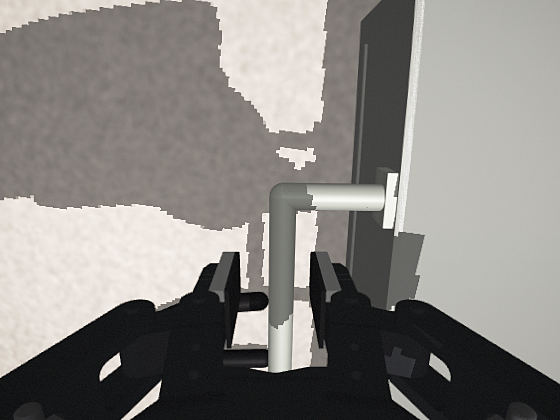

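```bash
python3 -m pendant '0 0 -.01 .002 -.006 -.004 .3;0 0 0 0 0 0 1;0 0 0 0 0 0 1;0 0 0 0 0 0 1;0 0 0 0 0 0 1' 60;python3 st.py
```

```text
clock: 2.35
tool_pos: [0.4637, 0.1546, 0.2491]
eef_rot: [0.658, 0.753, 0.006, -0.002]
ft_force: [-1.0, -0.8, -2.7]
grip_width: 0.092
t 2.35 grasp [0.4646 0.1565 0.0941] tcp [0.4637 0.1546 0.2491] yaw 0.13449710883022134 zax [ 0.0056  0.0121 -0.9999] F [-0.9822 -0.8192 -2.7087] w 0.0918267520652094 q7 -0.1770430504936782
```

```bash
cat > arc.py <<'E'
from h import *
import sys
d=float(sys.argv[1]);n=int(sys.argv[2]); np.set_printoptions(precision=4,suppress=True)
S0=np.array([.4637,.1546,.2491]);u=np.array([np.cos(.133),np.sin(.133),0])
s=bot.get_state();p=s['tool_pos']-S0
h=p@u;z=p[2]; th=np.arctan2(z,.23-h); r=np.hypot(z,.23-h)
M=R.from_quat(s['eef_rot']).as_matrix()
print('t',s['clock'],'theta',th,'r',r,'lat',p@np.array([-u[1],u[0],0]),'F',s['ft_force'],'w',s['grip_width'],'zax',M[:,2],'yaw',np.arctan2(M[1,1],M[0,1]))
c=lambda t:u*(.23*(1-np.cos(t)))+np.array([0,0,.23*np.sin(t)])+S0
prev=s['tool_pos']
for i in range(1,n+1):
    q=c(th+d*i);print(q-prev);prev=q
E
python3 arc.py .08 5
```

```text
t 2.35 theta 0.00011116965504936038 r 0.22999590764998198 lat 4.369816458860363e-05 F [-0.9822 -0.8192 -2.7087] w 0.0918267520652094 zax [ 0.0056  0.0121 -0.9999] yaw 0.13449710883022134
[0.0007 0.0001 0.0184]
[0.0022 0.0003 0.0183]
[0.0036 0.0005 0.018 ]
[0.005  0.0007 0.0177]
[0.0064 0.0009 0.0172]
```

```bash
python3 -m pendant '0 0 0 .001 0 .018 1;0 0 0 .002 0 .018 1;0 0 0 .004 .001 .018 1;0 0 0 .005 .001 .018 1;0 0 0 .006 .001 .017 1';python3 arc.py .08 5
```

```text
clock: 2.77
tool_pos: [0.4808, 0.157, 0.3399]
eef_rot: [0.658, 0.753, 0.005, -0.002]
ft_force: [8.2, 1.8, -7.9]
grip_width: 0.086
t 2.7667 theta 0.4032005240282816 r 0.2313034890960963 lat 0.00016103697766474902 F [ 8.2187  1.7773 -7.8577] w 0.08638742876433181 zax [ 0.004   0.0106 -0.9999] yaw 0.13344007319517795
[0.009  0.001  0.0161]
[0.0091 0.0012 0.0159]
[0.0103 0.0014 0.0151]
[0.0115 0.0015 0.0143]
[0.0126 0.0017 0.0133]
```

```bash
python3 -m pendant '0 0 0 .009 .001 .016 1;0 0 0 .0095 .0012 .016 1;0 0 0 .0103 .0014 .015 1;0 0 0 .0115 .0015 .0143 1;0 0 0 .0126 .0017 .0133 1';python3 arc.py .08 5
```

```text
clock: 3.18
tool_pos: [0.5337, 0.1636, 0.4204]
eef_rot: [0.658, 0.753, 0.006, -0.003]
ft_force: [8.4, 1.4, -11.7]
grip_width: 0.087
t 3.1833 theta 0.8211589381915684 r 0.23402271363424149 lat -0.0003559162505418869 F [  8.4112   1.3917 -11.6892] w 0.08713810420350077 zax [ 0.0032  0.0134 -0.9999] yaw 0.13358661618616985
[0.0165 0.0026 0.009 ]
[0.0147 0.002  0.0108]
[0.0155 0.0021 0.0096]
[0.0163 0.0022 0.0083]
[0.0169 0.0023 0.007 ]
```

```bash
python3 -m pendant '0 0 0 .0165 .0026 .009 1;0 0 0 .015 .002 .0108 1;0 0 0 .0155 .0021 .0096 1;0 0 0 .0163 .0022 .0083 1;0 0 0 .017 .0023 .007 1';python3 arc.py .08 3
```

```text
clock: 3.6
tool_pos: [0.6156, 0.1741, 0.4717]
eef_rot: [0.658, 0.753, 0.007, -0.004]
ft_force: [2.3, -0.4, -8.9]
grip_width: 0.083
t 3.6 theta 1.238597008611028 r 0.23549654330919045 lat -0.0007776482565269807 F [ 2.3154 -0.4326 -8.8636] w 0.08252504198472761 zax [ 0.0027  0.0157 -0.9999] yaw 0.13377054243478595
[0.0191 0.0033 0.0001]
[0.0178 0.0024 0.0039]
[0.0181 0.0024 0.0024]
```

```bash
python3 -m pendant '0 0 0 .017 .003 .001 1;0 0 0 .015 .002 .002 1;0 0 0 .011 .0014 .001 1;0 0 0 .000 .0 .0 1';python3 arc.py .08 1
```

```text
clock: 3.93
tool_pos: [0.6615, 0.1799, 0.4832]
eef_rot: [0.658, 0.753, 0.008, -0.004]
ft_force: [-11.2, -2.4, -2.5]
grip_width: 0.087
t 3.9333 theta 1.4406650435640893 r 0.2360787456462955 lat -0.0011608987023303922 F [-11.1751  -2.3542  -2.5109] w 0.08651953314611043 zax [ 0.0053  0.017  -0.9998] yaw 0.1333554246987675
[ 0.0188  0.0037 -0.0044]
```

```bash
python3 -m pendant '0 0 0 0 0 0 .6;0 0 0 0 0 0 .3;0 0 0 0 0 0 .1;0 0 0 0 0 0 .1';python3 st.py; python3 - <<'E'
from h import *
for n in ('wrist','side'):
    cv2.imwrite(f'pics/e_{n}.png',eyes.get_image(n)[:,:,::-1])
E
```

```text
clock: 4.27
tool_pos: [0.662, 0.1799, 0.4844]
eef_rot: [0.658, 0.753, 0.009, -0.003]
ft_force: [-0.6, -0.3, -0.0]
grip_width: 0.45
t 4.2667 grasp [0.663  0.1825 0.3294] tcp [0.662  0.1799 0.4844] yaw 0.1330737409323999 zax [ 0.0069  0.0169 -0.9998] F [-0.6039 -0.3096 -0.001 ] w 0.4502786470251275 q7 -0.036662844279603105
```

View pics/e_side.png

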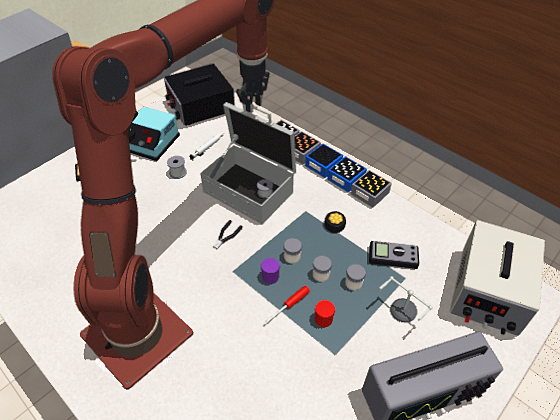

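View pics/e_wrist.png

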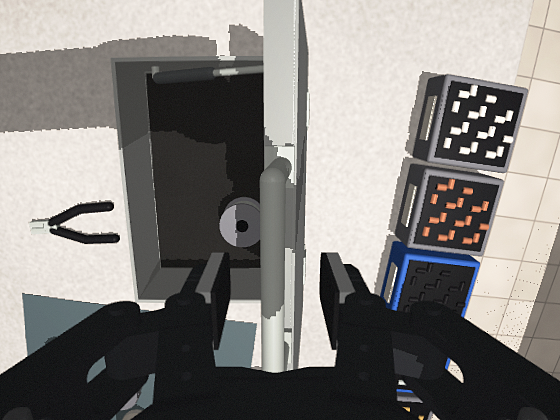

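```bash
python3 - <<'E'
from h import *
np.set_printoptions(precision=4,suppress=True)
r=onplane('wrist',[(241,222)],.044)[0]; C=np.array([.601,.1666]);th=.133
u=np.array([np.cos(th),np.sin(th)]);v=np.array([-u[1],u[0]])
print('reel_in',r,'chest',(r[:2]-C)@u,(r[:2]-C)@v)
print('corners',[((onplane('wrist',[p],.09)[0][:2]-C)@u,(onplane('wrist',[p],.09)[0][:2]-C)@v) for p in [(112,57),(137,298)]])
P=tri('scene',[(204.5,212.5)],'side',[(270.5,265.5)])[0];print('purple',P)
Rd=onplane('side',[(325,308)],.05)[0];print('red',Rd)
print('driver',onplane('side',[(306,290),(265,324)],.015))
J=np.array([[.4965,-.1362],[.5077,-.2433],[.549,-.3349]])
for j in J:
  for n,q in [('purple',P[:2]),('red',Rd[:2])]+[('J%d'%i,k) for i,k in enumerate(J)]:
    d=q-j
    if np.linalg.norm(d)>.01: print(j,n,np.linalg.norm(d),'dir',np.arctan2(d[1],d[0]))
E
```

```text
reel_in [0.6333 0.1219 0.044 ] chest 0.026054641994022267 -0.04860791910636417
corners [(np.float64(-0.09051925765630921), np.float64(0.1302092643179801)), (np.float64(-0.08955942761084647), np.float64(-0.12415232882399223))]
purple [ 0.398  -0.1381  0.0588  0.0009]
red [ 0.4012 -0.3417  0.05  ]
driver [[ 0.4277 -0.2514  0.015 ]
 [ 0.2663 -0.2416  0.015 ]]
[ 0.4965 -0.1362] purple 0.09854167183098426 dir -3.1222812174190855
[ 0.4965 -0.1362] red 0.22648984700528457 dir -2.0052282465951707
[ 0.4965 -0.1362] J1 0.10768402852791124 dir -1.4665998915322624
[ 0.4965 -0.1362] J2 0.2055187096105851 dir -1.312481973681375
[ 0.5077 -0.2433] purple 0.1520053937128257 dir 2.377251081330872
[ 0.5077 -0.2433] red 0.14498705120386682 dir -2.3960867013709004
[ 0.5077 -0.2433] J0 0.10768402852791124 dir 1.674992762057531
[ 0.5077 -0.2433] J2 0.10048009753179979 dir -1.1472163491491125
[ 0.549  -0.3349] purple 0.24806682491571147 dir 2.225344506060832
[ 0.549  -0.3349] red 0.14798255341673772 dir -3.0959562708222585
[ 0.549  -0.3349] J0 0.2055187096105851 dir 1.8291106799084182
[ 0.549  -0.3349] J1 0.10048009753179979 dir 1.9943763044406808
```

```bash
python3 -m pendant '0 0 0 0 0 .02 0;0 0 0 0 0 .02 0;0 0 0 0 0 .015 0;0 0 0 0 0 0 0';python3 st.py
```

```text
clock: 4.7
tool_pos: [0.661, 0.1802, 0.5407]
eef_rot: [0.658, 0.753, 0.008, -0.004]
ft_force: [0.1, 0.3, 0.3]
grip_width: 0.506
t 4.7 grasp [0.6618 0.1828 0.3857] tcp [0.661  0.1802 0.5407] yaw 0.13365684267748493 zax [ 0.0055  0.0169 -0.9998] F [0.0919 0.2685 0.3121] w 0.5055653883118321 q7 -0.04358587656902437
```

```bash
python3 -m pendant '-.005 .002 -.037 -.018 -.035 0 -.75;-.005 .002 -.037 -.018 -.035 0 -.75;-.005 .002 -.037 -.018 -.035 -.02 -.75;0 0 -.037 -.018 -.035 -.03 -.75;0 0 -.037 -.018 -.035 -.03 -.75' 40; python3 -m pendant '0 0 -.037 -.018 -.035 -.03 -.75;0 0 -.037 -.018 -.035 -.03 -.75;0 0 -.037 -.018 -.035 -.03 -.75;0 0 -.037 -.018 -.035 -.03 -.75;0 0 0 0 0 0 -.75';python3 st.py
```

```text
clock: 5.12
tool_pos: [0.5768, 0.0232, 0.4692]
eef_rot: [0.722, 0.692, 0.004, 0.002]
ft_force: [1.1, -1.5, -0.7]
grip_width: 0.878
clock: 5.53
tool_pos: [0.5096, -0.099, 0.3632]
eef_rot: [0.776, 0.63, 0.003, 0.0]
ft_force: [-0.4, -0.2, 0.3]
grip_width: 0.871
t 5.5333 grasp [ 0.5103 -0.0985  0.2082] tcp [ 0.5096 -0.099   0.3632] yaw -0.20686465130180504 zax [ 0.0049  0.0031 -1.    ] F [-0.4239 -0.1575  0.28  ] w 0.8708312661748341 q7 -0.022904018118935467
```

```bash
python3 -m pendant '0 0 0 -.007 -.019 -.025 -.75;0 0 0 -.007 -.019 -.025 -.75;0 0 0 0 0 0 -.75;0 0 0 0 0 0 -.75';python3 st.py;python3 - <<'E'
from h import *
cv2.imwrite(f'pics/f_wrist.png',eyes.get_image('wrist')[:,:,::-1])
print(proj('wrist',[[.4965,-.1362,.062]]))
E
```

```text
clock: 5.87
tool_pos: [0.4919, -0.1393, 0.3092]
eef_rot: [0.777, 0.629, 0.003, -0.001]
ft_force: [-0.4, 0.0, 1.1]
grip_width: 0.877
t 5.8667 grasp [ 0.4926 -0.1385  0.1542] tcp [ 0.4919 -0.1393  0.3092] yaw -0.20966016710968585 zax [ 0.0047  0.0051 -1.    ] F [-0.3656  0.0191  1.0735] w 0.8767739294282485 q7 0.10060891374993125
[[280.417921  218.2653776]]
```

View pics/f_wrist.png

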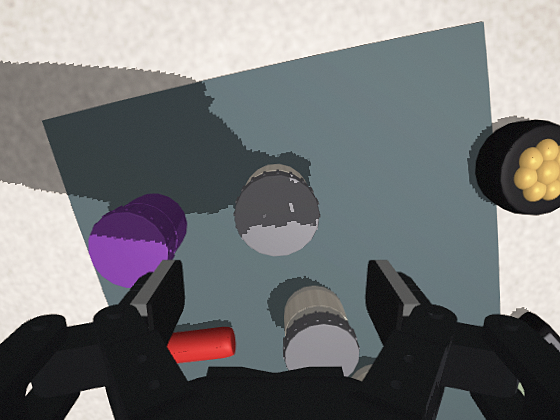

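Jar A (grey cap) is centred at (277,214) in the wrist view, 4 px from the prediction. Descend onto it.

```bash
python3 -m pendant '-.003 .002 0 .0013 .002 -.03 -.75;-.002 .002 0 .0013 .002 -.03 -.75;0 0 0 0 0 -.02 -.75;0 0 0 0 0 0 -.75';python3 st.py
```

```text
clock: 6.25
tool_pos: [0.4981, -0.1316, 0.2309]
eef_rot: [0.775, 0.632, 0.004, 0.002]
ft_force: [-0.9, -0.3, 0.4]
grip_width: 0.877
t 6.25 grasp [ 0.4996 -0.1314  0.0759] tcp [ 0.4981 -0.1316  0.2309] yaw -0.20380751214296922 zax [ 0.0097  0.0015 -1.    ] F [-0.9376 -0.2757  0.3887] w 0.8767701560615567 q7 0.18685259061088813
```

```bash
python3 -m pendant '0 .008 0 -.002 -.001 -.014 -.75;0 0 0 -.002 -.001 -.012 -.75;0 0 0 0 0 0 -.75';python3 st.py
```

```text
clock: 6.5
tool_pos: [0.4966, -0.1312, 0.2068]
eef_rot: [0.774, 0.633, 0.002, 0.001]
ft_force: [0.1, -0.5, -0.1]
grip_width: 0.876
t 6.5 grasp [ 0.4973 -0.1309  0.0518] tcp [ 0.4966 -0.1312  0.2068] yaw -0.19937600158611082 zax [ 0.0046  0.0018 -1.    ] F [ 0.1033 -0.5172 -0.1254] w 0.8757730392016316 q7 0.22075529878424854
```

```bash
python3 -m pendant '0 0 0 -.001 -.003 0 -.75;0 0 0 0 0 0 1;0 0 0 0 0 0 1;0 0 0 0 0 0 1;0 0 0 0 0 0 1' 30;python3 st.py; python3 -m pendant '0 0 0 0 0 .015 1;0 0 0 0 0 .015 1;0 0 0 0 0 0 1;0 0 0 0 0 0 1;0 0 0 0 0 0 1';python3 st.py
```

```text
clock: 6.92
tool_pos: [0.4972, -0.134, 0.2108]
eef_rot: [0.774, 0.634, 0.004, 0.002]
ft_force: [0.1, -0.2, -4.0]
grip_width: 0.622
t 6.9167 grasp [ 0.4986 -0.1336  0.0558] tcp [ 0.4972 -0.134   0.2108] yaw -0.19831022609406085 zax [ 0.0091  0.0027 -1.    ] F [ 0.0639 -0.2255 -3.9507] w 0.6223154426678271 q7 0.2251495049626109
clock: 7.33
tool_pos: [0.4963, -0.1337, 0.2408]
eef_rot: [0.774, 0.634, 0.004, 0.001]
ft_force: [-0.3, 0.1, -4.0]
grip_width: 0.621
t 7.3333 grasp [ 0.4975 -0.1332  0.0858] tcp [ 0.4963 -0.1337  0.2408] yaw -0.1983654322420374 zax [ 0.008   0.0033 -1.    ] F [-0.2727  0.1196 -3.9934] w 0.6205633159590644 q7 0.18469923350664116
```

Jar A reads −4.0 N when lifted, about 410 g, so it is the full one. The other two stay untouched. Lift and carry it to the chest at chest-frame (-0.02, +0.03); the reel there is at (0.026, -0.049).

```bash
python3 -m pendant '0 0 0 0 0 .02 1;0 0 0 0 0 .035 1;0 0 0 0 0 .035 1;0 0 .033 .004 .016 .02 1;0 0 .033 .008 .025 .01 1'; python3 -m pendant '0 0 .033 .008 .03 0 1;0 0 .033 .008 .033 0 1;0 0 .033 .008 .033 0 1;0 0 .033 .008 .033 0 1;0 0 .033 .008 .033 0 1';python3 st.py
```

```text
clock: 7.75
tool_pos: [0.5036, -0.0961, 0.3582]
eef_rot: [0.755, 0.656, -0.002, -0.002]
ft_force: [0.7, 0.6, -4.3]
grip_width: 0.624
clock: 8.17
tool_pos: [0.5442, 0.0687, 0.3588]
eef_rot: [0.698, 0.716, -0.0, -0.001]
ft_force: [1.0, -0.1, -3.8]
grip_width: 0.62
t 8.1667 grasp [0.5439 0.069  0.2038] tcp [0.5442 0.0687 0.3588] yaw 0.02483743395464148 zax [-0.0019  0.0017 -1.    ] F [ 0.9622 -0.1347 -3.8398] w 0.6196002028985138 q7 -0.07979109610112996
```

```bash
python3 -m pendant '0 0 .033 .008 .033 0 1;0 0 .033 .008 .032 0 1;0 0 .033 .008 .03 0 1;0 0 .01 .006 .02 0 1;0 0 0 0 0 0 1'; python3 -m pendant '0 0 0 0 0 0 1';python3 st.py;python3 - <<'E'
from h import *
for n in ('wrist','scene'):
    cv2.imwrite(f'pics/g_{n}.png',eyes.get_image(n)[:,:,::-1])
E
```

```text
clock: 8.58
tool_pos: [0.5735, 0.1996, 0.3515]
eef_rot: [0.651, 0.759, -0.002, -0.005]
ft_force: [-1.4, 0.8, -4.2]
grip_width: 0.617
clock: 8.67
tool_pos: [0.5733, 0.2008, 0.3498]
eef_rot: [0.65, 0.76, -0.003, -0.005]
ft_force: [0.3, -0.9, -3.7]
grip_width: 0.621
t 8.6667 grasp [0.5716 0.201  0.1948] tcp [0.5733 0.2008 0.3498] yaw 0.1546782155049673 zax [-0.0115  0.0014 -0.9999] F [ 0.3254 -0.8617 -3.6655] w 0.6209640113971738 q7 -0.11325448847143489
```

View pics/g_wrist.png

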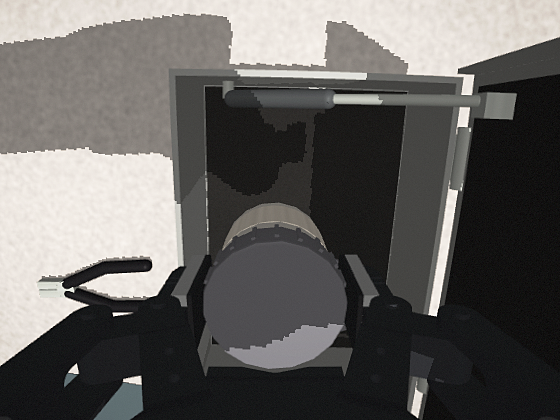

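View pics/g_scene.png

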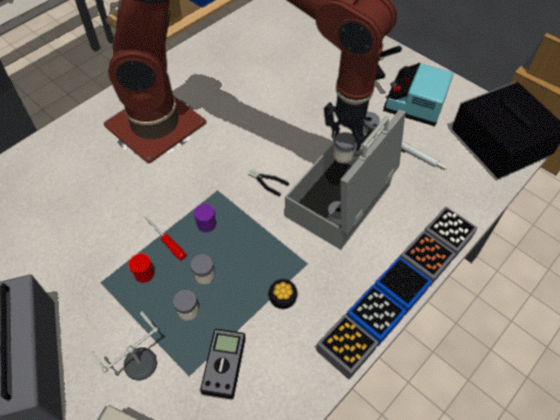

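The held jar is upright over the chest's left-front part, and the lid is up. The inside below is clear, with the reel to the right in the scene view at (335,212). Lowering.

```bash
python3 -m pendant '0 -.01 -.02 .006 -.005 -.015 1;0 0 0 0 0 -.03 1;0 0 0 0 0 -.03 1;0 0 0 0 0 -.02 1;0 0 0 0 0 0 1';python3 st.py
```

```text
clock: 9.18
tool_pos: [0.5797, 0.1869, 0.2536]
eef_rot: [0.663, 0.749, 0.002, 0.0]
ft_force: [-1.2, -0.2, -4.4]
grip_width: 0.62
t 9.1833 grasp [0.5802 0.1873 0.0986] tcp [0.5797 0.1869 0.2536] yaw 0.12235441010741843 zax [ 0.0031  0.0027 -1.    ] F [-1.1968 -0.1969 -4.4258] w 0.6201165648352283 q7 -0.07388453616828025
```

```bash
python3 -m pendant '0 0 0 -.002 .003 -.014 1;0 0 0 0 0.002 -.012 1;0 0 0 0 0 -.005 1;0 0 0 0 0 0 1';python3 st.py
```

```text
clock: 9.52
tool_pos: [0.5786, 0.1874, 0.2237]
eef_rot: [0.665, 0.747, 0.002, 0.001]
ft_force: [-0.2, 0.5, -4.8]
grip_width: 0.621
t 9.5167 grasp [0.5792 0.1878 0.0687] tcp [0.5786 0.1874 0.2237] yaw 0.11569070135942883 zax [ 0.0042  0.0021 -1.    ] F [-0.1537  0.5293 -4.7561] w 0.6205786972862358 q7 -0.06586962279434798
```

```bash
python3 -m pendant '0 0 0 0 0 -.004 1;0 0 0 0 0 -.003 1;0 0 0 0 0 0 1';python3 st.py; python3 -m pendant '0 0 0 0 0 -.003 1;0 0 0 0 0 0 1';python3 st.py
```

```text
clock: 9.77
tool_pos: [0.5798, 0.1869, 0.2187]
eef_rot: [0.665, 0.747, 0.004, 0.002]
ft_force: [-0.1, 0.4, -4.1]
grip_width: 0.617
t 9.7667 grasp [0.5809 0.1874 0.0637] tcp [0.5798 0.1869 0.2187] yaw 0.11479845638534923 zax [ 0.0072  0.0034 -1.    ] F [-0.1318  0.3646 -4.0996] w 0.617276353053286 q7 -0.06148086258585013
clock: 9.93
tool_pos: [0.5802, 0.1869, 0.2164]
eef_rot: [0.665, 0.747, 0.004, 0.002]
ft_force: [-0.1, 0.9, -3.9]
grip_width: 0.618
t 9.9333 grasp [0.5816 0.1876 0.0615] tcp [0.5802 0.1869 0.2164] yaw 0.11480297956752805 zax [ 0.0087  0.0042 -1.    ] F [-0.0699  0.8615 -3.9035] w 0.6180326242722873 q7 -0.05960008812372185
```

```bash
python3 -m pendant '0 .004 0 0 0 -.003 1;0 0 0 0 0 0 1';python3 st.py; python3 -m pendant '0 0 0 0 0 -.003 1;0 0 0 0 0 0 1';python3 st.py
```

```text
clock: 10.1
tool_pos: [0.5808, 0.1872, 0.2142]
eef_rot: [0.665, 0.747, 0.004, 0.001]
ft_force: [0.1, 0.5, -3.8]
grip_width: 0.618
t 10.1 grasp [0.5817 0.188  0.0592] tcp [0.5808 0.1872 0.2142] yaw 0.11493776439647091 zax [ 0.0061  0.0051 -1.    ] F [ 0.1084  0.5112 -3.7918] w 0.6180371854987345 q7 -0.05665958656567983
clock: 10.27
tool_pos: [0.5815, 0.1871, 0.2145]
eef_rot: [0.665, 0.746, 0.005, 0.0]
ft_force: [-0.6, 0.0, -4.3]
grip_width: 0.62
t 10.2667 grasp [0.5825 0.1882 0.0595] tcp [0.5815 0.1871 0.2145] yaw 0.11469889380785303 zax [ 0.0067  0.007  -1.    ] F [-0.5564  0.0316 -4.2681] w 0.6195985518234929 q7 -0.05482087991916503
```

```bash
python3 -m pendant '-.004 .003 0 -.001 0 -.003 1;0 0 0 0 0 0 1';python3 st.py; python3 -m pendant '0 0 0 0 0 -.003 1;0 0 0 0 0 0 1';python3 st.py
```

```text
clock: 10.43
tool_pos: [0.5819, 0.1874, 0.2142]
eef_rot: [0.665, 0.746, 0.005, 0.001]
ft_force: [0.3, 0.3, -4.0]
grip_width: 0.617
t 10.4333 grasp [0.5831 0.1883 0.0592] tcp [0.5819 0.1874 0.2142] yaw 0.11459940807699959 zax [ 0.0077  0.0054 -1.    ] F [ 0.3358  0.3304 -3.9506] w 0.6172613263712997 q7 -0.05655612877395355
clock: 10.6
tool_pos: [0.5825, 0.1874, 0.2142]
eef_rot: [0.666, 0.746, 0.006, 0.001]
ft_force: [0.9, -0.0, -3.3]
grip_width: 0.623
t 10.6 grasp [0.5839 0.1885 0.0592] tcp [0.5825 0.1874 0.2142] yaw 0.11438872234233737 zax [ 0.0089  0.0072 -0.9999] F [ 0.9178 -0.0382 -3.3351] w 0.6232500076341471 q7 -0.054864820844346664
```

```bash
python3 -m pendant '0 .006 0 -.002 0 -.006 1;0 0 0 0 0 0 1;0 0 0 0 0 0 1';python3 st.py; python3 - <<'E'
from h import *
cv2.imwrite('pics/i_wrist.png',eyes.get_image('wrist')[:,:,::-1])
im=eyes.get_image('side')[100:235,170:350]
cv2.imwrite('pics/i_side.png',cv2.resize(im[:,:,::-1],None,fx=4,fy=4,interpolation=cv2.INTER_CUBIC))
E
```

```text
clock: 10.85
tool_pos: [0.5835, 0.1878, 0.2122]
eef_rot: [0.666, 0.746, 0.008, 0.001]
ft_force: [0.1, -0.2, -4.1]
grip_width: 0.619
t 10.85 grasp [0.5853 0.1895 0.0573] tcp [0.5835 0.1878 0.2122] yaw 0.1140290582667136 zax [ 0.0117  0.011  -0.9999] F [ 0.0649 -0.2243 -4.1256] w 0.6187211554253423 q7 -0.05160311571400565
```

View pics/i_wrist.png

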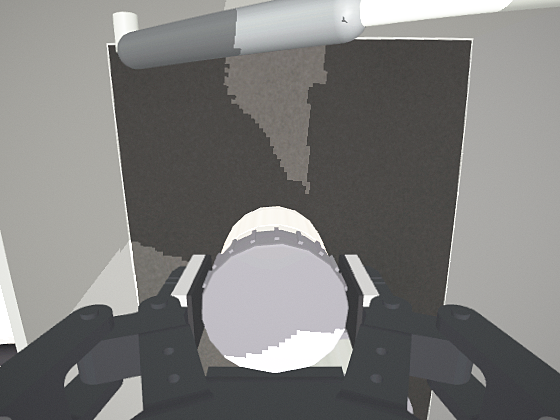

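View pics/i_side.png

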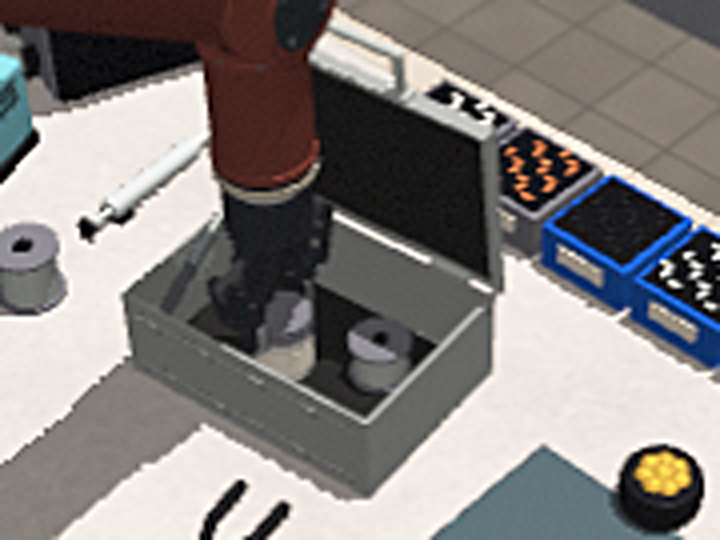

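```bash
python3 -m pendant '-.015 .015 0 -.003 0 -.005 1;0 0 0 0 0 0 1';python3 st.py; python3 -m pendant '0 0 0 0 0 -.005 1;0 0 0 0 0 0 1';python3 st.py
```

```text
clock: 11.12
tool_pos: [0.5845, 0.1893, 0.2115]
eef_rot: [0.666, 0.746, 0.003, 0.003]
ft_force: [-1.1, -0.5, -4.8]
grip_width: 0.623
t 11.1167 grasp [0.5859 0.1893 0.0565] tcp [0.5845 0.1893 0.2115] yaw 0.11417814624075687 zax [ 0.0089  0.0001 -1.    ] F [-1.0817 -0.4874 -4.7805] w 0.6232654282874172 q7 -0.06001801754714713
clock: 11.28
tool_pos: [0.5857, 0.1891, 0.2091]
eef_rot: [0.666, 0.746, 0.004, 0.004]
ft_force: [-0.7, -0.2, -3.7]
grip_width: 0.618
t 11.2833 grasp [0.5874 0.1892 0.0541] tcp [0.5857 0.1891 0.2091] yaw 0.11381628116996334 zax [ 0.0111  0.0011 -0.9999] F [-0.7231 -0.1589 -3.6535] w 0.6181636686488764 q7 -0.05724250504500832
```

```bash
python3 -m pendant '0 .01 0 -.003 0 -.005 1;0 0 0 0 0 0 1';python3 st.py; python3 -m pendant '0 0.005 0 -.002 0 -.005 1;0 0 0 0 0 0 1';python3 st.py
```

```text
clock: 11.45
tool_pos: [0.5866, 0.1878, 0.2085]
eef_rot: [0.666, 0.746, 0.005, 0.003]
ft_force: [-0.0, 0.4, -3.9]
grip_width: 0.619
t 11.45 grasp [0.5884 0.1882 0.0535] tcp [0.5866 0.1878 0.2085] yaw 0.11202252472908893 zax [ 0.0116  0.0026 -0.9999] F [-0.0179  0.4139 -3.946 ] w 0.6187659467310787 q7 -0.054704415715526936
clock: 11.62
tool_pos: [0.5873, 0.1866, 0.2069]
eef_rot: [0.667, 0.745, 0.006, 0.004]
ft_force: [-0.8, 0.2, -4.5]
grip_width: 0.621
t 11.6167 grasp [0.5894 0.1872 0.0519] tcp [0.5873 0.1866 0.2069] yaw 0.11024370010419236 zax [ 0.0138  0.004  -0.9999] F [-0.8426  0.2047 -4.4572] w 0.6205685901105169 q7 -0.05243280398408965
```

```bash
python3 - <<'E'
from h import *
print(bot.get_state()['joint_efforts'])
cv2.imwrite('pics/j_wrist.png',eyes.get_image('wrist')[:,:,::-1])
im=eyes.get_image('scene')[100:250,270:420]
cv2.imwrite('pics/j_scene.png',cv2.resize(im[:,:,::-1],None,fx=4,fy=4,interpolation=cv2.INTER_CUBIC))
E
```

```text
[ 1.06424857e+00 -6.51180124e+01  1.17051619e+01 -3.53051913e+01
  3.19546172e-01 -3.14827580e-01  3.97485564e-02]
```

View pics/j_wrist.png

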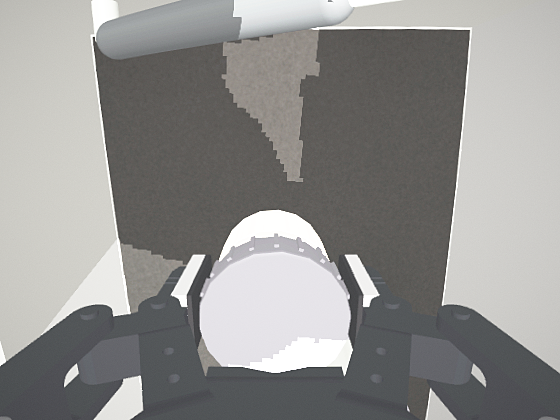

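View pics/j_scene.png

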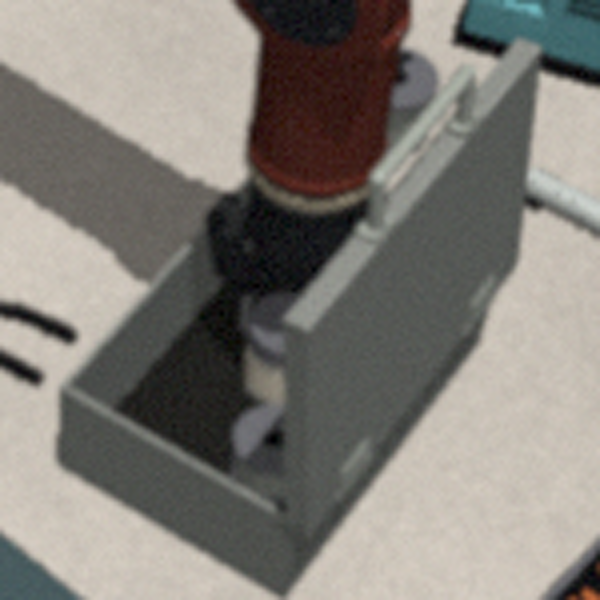

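```bash
python3 - <<'E'
from h import *
st=bot.get_state()
print(st['ft_force'],st['ft_torque'])
g=st['tool_pos']+R.from_quat(st['eef_rot']).as_matrix()[:,2]*.155
a=np.linspace(0,2*np.pi,60)
def ring(r,z): return np.c_[g[0]+r*np.cos(a),g[1]+r*np.sin(a),np.full(60,z)]
for n,(x0,y0,w,h) in {'scene':(300,140,90,90),'side':(210,140,90,90)}.items():
    im=eyes.get_image(n)[:,:,::-1].copy()
    im=cv2.resize(im[y0:y0+h,x0:x0+w],None,fx=6,fy=6,interpolation=cv2.INTER_CUBIC)
    im=np.clip(im*1.5,0,255).astype(np.uint8)
    for zb,c in ((.004,(0,255,0)),):
        for r,z in((.0255,zb),(.027,zb+.045),(.027,zb+.062)):
            p=(proj(n,ring(r,z))-[x0,y0])*6
            cv2.polylines(im,[p.astype(int)],True,c,1)
    cv2.imwrite(f'pics/k_{n}.png',im)
E
```

```text
[ 2.19414739 -4.50889972  6.69486791] [-0.53293819 -0.42738926 -0.01628755]
```

View pics/k_scene.png

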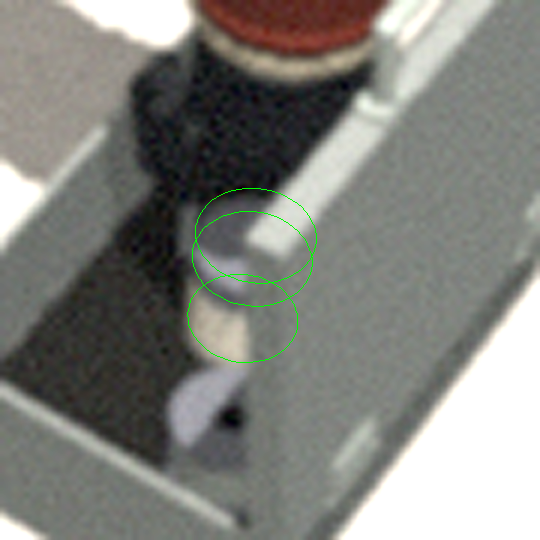

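View pics/k_side.png

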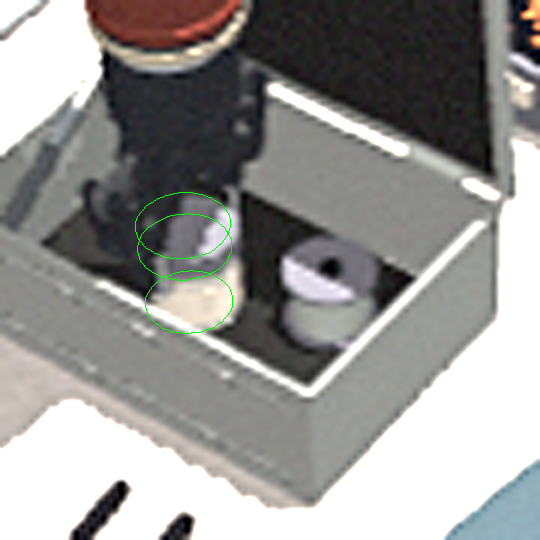

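After the camera calls, the force settled to +6.7 N, up from −4, and the overlay agrees with a bottom at z = 4 mm. The jar is resting on the floor. Release gently.

```bash
python3 -m pendant '0 0 0 0 0 .001 1;0 0 0 0 0 0 1';python3 st.py; python3 -m pendant '0 0 0 0 0 0 -.3;0 0 0 0 0 0 -.4;0 0 0 0 0 0 -.5;0 0 0 0 0 0 -.5';python3 st.py
```

```text
clock: 11.98
tool_pos: [0.5871, 0.1857, 0.2066]
eef_rot: [0.667, 0.745, 0.005, 0.004]
ft_force: [0.1, -3.2, 9.4]
grip_width: 0.62
t 11.9833 grasp [0.5892 0.186  0.0516] tcp [0.5871 0.1857 0.2066] yaw 0.1097488166916719 zax [ 0.0131  0.0016 -0.9999] F [ 0.1215 -3.2443  9.351 ] w 0.6202228399296966 q7 -0.053192017912729504
clock: 12.32
tool_pos: [0.5853, 0.1861, 0.2038]
eef_rot: [0.667, 0.745, 0.002, 0.003]
ft_force: [-0.3, 0.7, 0.1]
grip_width: 0.752
t 12.3167 grasp [0.5865 0.1861 0.0488] tcp [0.5853 0.1861 0.2038] yaw 0.11074430448984413 zax [ 0.0076 -0.0002 -1.    ] F [-0.2996  0.6998  0.1313] w 0.7517029950867097 q7 -0.053070277094227646
```

```bash
python3 -m pendant '0 0 0 0 0 .01 -.55;0 0 0 0 0 .02 -.55;0 0 0 0 0 .03 -.55;0 0 0 0 0 .035 -.55;0 0 0 0 0 0 -.55';python3 st.py; python3 - <<'E'
from h import *
cv2.imwrite('pics/l_wrist.png',eyes.get_image('wrist')[:,:,::-1])
im=eyes.get_image('side')[90:240,160:360]
cv2.imwrite('pics/l_side.png',cv2.resize(im[:,:,::-1],None,fx=4,fy=4,interpolation=cv2.INTER_CUBIC))
E
```

```text
clock: 12.73
tool_pos: [0.5831, 0.1859, 0.3015]
eef_rot: [0.667, 0.745, -0.001, 0.002]
ft_force: [1.7, 0.3, 0.8]
grip_width: 0.777
t 12.7333 grasp [0.5832 0.1854 0.1465] tcp [0.5831 0.1859 0.3015] yaw 0.1110134232134644 zax [ 0.0008 -0.0038 -1.    ] F [1.6824 0.3044 0.7658] w 0.7772535892616638 q7 -0.10618725484240614
```

View pics/l_wrist.png

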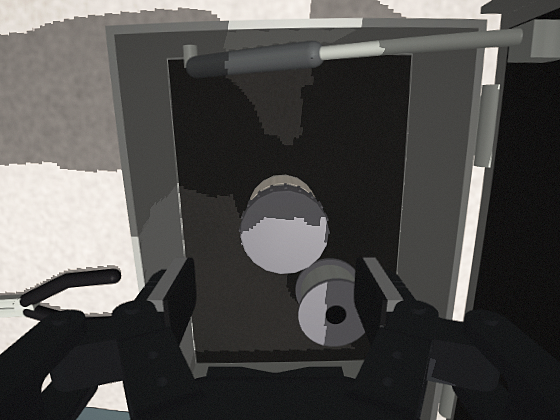

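View pics/l_side.png

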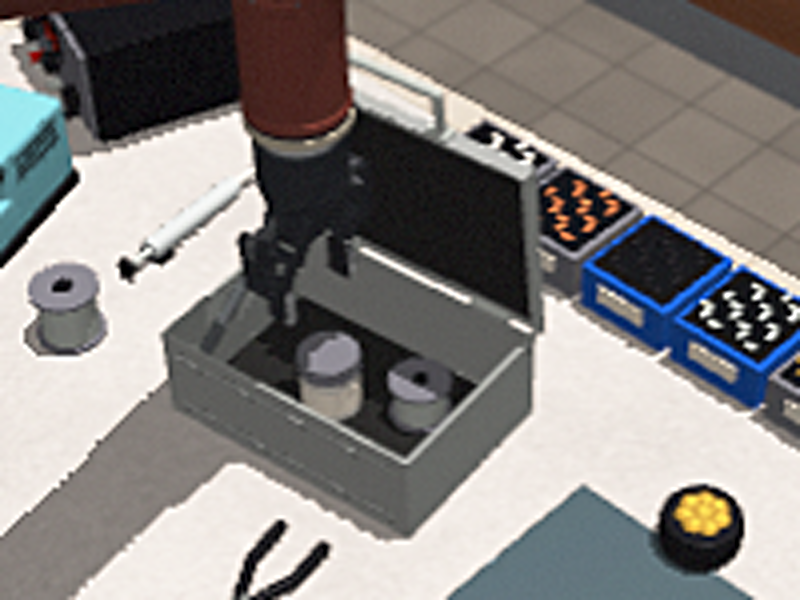

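The jar stands upright on the chest floor, released (wrist view (284,230)), with a gap to the reel (332,312). Now back over the bar.

```bash
python3 -m pendant '0 0 .003 0 0 .041 0;0 0 .003 0 0 .041 0;0 0 .003 0 0 .041 0;0 0 .003 0 0 .041 0;0 0 .003 0 0 .041 0' 60;python3 st.py;python3 -m pendant '0 0 .003 0 0 .04 0;0 0 .003 0 0 .03 0;0 0 0 0 0 0 0'; python3 st.py
```

```text
clock: 13.25
tool_pos: [0.5761, 0.1859, 0.4938]
eef_rot: [0.66, 0.751, -0.015, -0.004]
ft_force: [1.7, 0.9, -0.3]
grip_width: 0.499
t 13.25 grasp [0.572  0.1833 0.3388] tcp [0.5761 0.1859 0.4938] yaw 0.12782862764041159 zax [-0.0262 -0.017  -0.9995] F [ 1.6978  0.8932 -0.2922] w 0.4994537420296449 q7 -0.15021279649508315
clock: 13.5
tool_pos: [0.5752, 0.1853, 0.5735]
eef_rot: [0.658, 0.753, -0.012, -0.003]
ft_force: [0.8, 0.5, 0.1]
grip_width: 0.499
t 13.5 grasp [0.5721 0.1831 0.4186] tcp [0.5752 0.1853 0.5735] yaw 0.13474785447642285 zax [-0.0203 -0.0139 -0.9997] F [0.776  0.4938 0.0991] w 0.4987973149520439 q7 -0.14532796163976328
```

```bash
python3 -m pendant '.007 -.01 0 .022 0 0 0;.007 -.01 0 .022 0 0 0;0 0 0 .022 0 -.01 0;0 0 0 .02 0 -.01 0;0 0 0 0 0 0 0';python3 st.py;python3 - <<'E'
from h import *
cv2.imwrite('pics/m_wrist.png',eyes.get_image('wrist')[:,:,::-1])
E
```

```text
clock: 13.92
tool_pos: [0.6639, 0.1864, 0.5526]
eef_rot: [0.656, 0.755, 0.002, -0.001]
ft_force: [0.1, 0.2, -1.2]
grip_width: 0.498
t 13.9167 grasp [0.664  0.187  0.3976] tcp [0.6639 0.1864 0.5526] yaw 0.1391210173253311 zax [ 0.0005  0.0039 -1.    ] F [ 0.0722  0.2327 -1.1961] w 0.4983480266293004 q7 -0.04306604836114847
```

View pics/m_wrist.png

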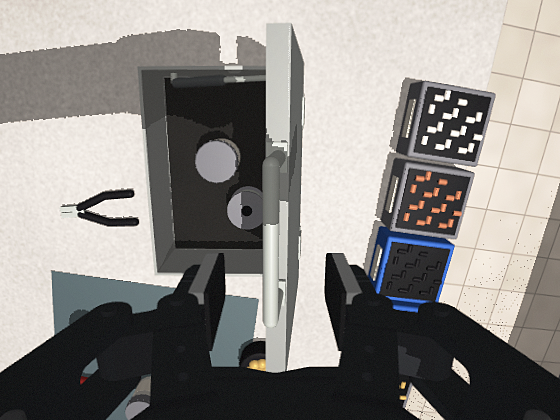

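```bash
python3 -m pendant '0 0 0 0 -.001 -.02 0;0 0 0 0 -.001 -.02 0;0 0 0 0 0 -.015 0;0 0 0 0 0 -.008 0;0 0 0 0 0 0 0';python3 st.py;python3 - <<'E'
from h import *
cv2.imwrite('pics/n_wrist.png',eyes.get_image('wrist')[:,:,::-1])
E
```

```text
clock: 14.38
tool_pos: [0.6608, 0.1845, 0.4875]
eef_rot: [0.656, 0.755, 0.001, -0.002]
ft_force: [-0.1, 0.1, -0.2]
grip_width: 0.499
t 14.3833 grasp [0.6605 0.185  0.3325] tcp [0.6608 0.1845 0.4875] yaw 0.1390930987020333 zax [-0.0021  0.0033 -1.    ] F [-0.1236  0.0999 -0.2497] w 0.498561707812677 q7 -0.03689532699705792
```

View pics/n_wrist.png

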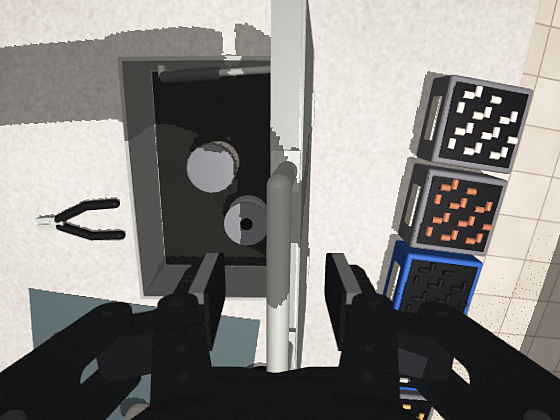

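```bash
python3 -m pendant '0 0 -.005 .003 0 -.009 0;0 0 0 0 0 0 0.3;0 0 0 0 0 0 1;0 0 0 0 0 0 1;0 0 0 0 0 0 1';python3 -m pendant '0 0 0 0 0 0 1'; python3 arc.py -.06 5; python3 st.py
```

```text
clock: 14.85
tool_pos: [0.6623, 0.1847, 0.4818]
eef_rot: [0.658, 0.753, 0.0, -0.003]
ft_force: [3.1, 0.6, -5.6]
grip_width: 0.088
clock: 14.93
tool_pos: [0.6624, 0.1847, 0.4818]
eef_rot: [0.658, 0.753, 0.0, -0.003]
ft_force: [1.7, 1.0, -5.2]
grip_width: 0.091
t 14.9333 theta 1.4466419991161532 r 0.23452525498735377 lat 0.003508559917715386 F [ 1.705   0.982  -5.1514] w 0.09090535270131322 zax [-0.0046  0.0047 -1.    ] yaw 0.13450453438509746
[-0.0125 -0.0052 -0.0066]
[-0.0134 -0.0018 -0.0029]
[-0.0132 -0.0018 -0.0037]
[-0.0129 -0.0017 -0.0045]
[-0.0126 -0.0017 -0.0053]
t 14.9333 grasp [0.6617 0.1855 0.3268] tcp [0.6624 0.1847 0.4818] yaw 0.13450453438509746 zax [-0.0046  0.0047 -1.    ] F [ 1.705   0.982  -5.1514] w 0.09090535270131322 q7 -0.0387576554612462
```

```bash
sed -i "s/^prev=s.*/prev=c(th)/" arc.py; python3 -m pendant '0 0 0 -.014 -.002 -.002 1;0 0 0 -.0134 -.0018 -.003 1;0 0 0 -.0132 -.0018 -.004 1;0 0 0 -.013 -.0017 -.005 1;0 0 0 -.0126 -.0017 -.006 1';python3 arc.py -.07 5
```

```text
clock: 15.35
tool_pos: [0.5985, 0.1762, 0.4652]
eef_rot: [0.658, 0.753, 0.007, 0.002]
ft_force: [3.0, 0.4, 1.7]
grip_width: 0.082
t 15.35 theta 1.1625109993001859 r 0.2354772364874465 lat 0.0035172960944578145 F [3.0021 0.4454 1.7387] w 0.08193236377313357 zax [ 0.012   0.0075 -0.9999] yaw 0.13397464771111664
[-0.0144 -0.0019 -0.0069]
[-0.0139 -0.0019 -0.0079]
[-0.0133 -0.0018 -0.0089]
[-0.0127 -0.0017 -0.0098]
[-0.012  -0.0016 -0.0107]
```

```bash
python3 -m pendant '-.003 .006 0 -.0144 -.0019 -.0069 1;0 0 0 -.0139 -.0019 -.008 1;0 0 0 -.0133 -.0018 -.009 1;0 0 0 -.0127 -.0017 -.01 1;0 0 0 -.012 -.0016 -.011 1';python3 arc.py -.07 5
```

```text
clock: 15.77
tool_pos: [0.5327, 0.1671, 0.4242]
eef_rot: [0.658, 0.753, 0.012, 0.006]
ft_force: [-2.7, 0.0, 8.8]
grip_width: 0.086
t 15.7667 theta 0.8306185389782426 r 0.23719712493874945 lat 0.0032652482675635222 F [-2.7073  0.0467  8.8166] w 0.08585582184242499 zax [ 0.0246  0.0111 -0.9996] yaw 0.1332622682255061
[-0.0114 -0.0015 -0.0113]
[-0.0106 -0.0014 -0.012 ]
[-0.0097 -0.0013 -0.0128]
[-0.0088 -0.0012 -0.0134]
[-0.0079 -0.0011 -0.014 ]
```

```bash
python3 -m pendant '-.003 .01 0 -.0114 -.0015 -.0105 1;-.003 .01 0 -.011 -.0014 -.0115 1;0 .005 0 -.0102 -.0013 -.0125 1;0 0 0 -.009 -.0012 -.013 1;0 0 0 -.008 -.0011 -.014 1';python3 arc.py -.06 5
```

```text
clock: 16.18
tool_pos: [0.4865, 0.1606, 0.3653]
eef_rot: [0.659, 0.752, 0.014, 0.005]
ft_force: [-1.2, -0.6, 2.2]
grip_width: 0.081
t 16.1833 theta 0.5122433299445224 r 0.23697849373883254 lat 0.002945235478149816 F [-1.2268 -0.595   2.1715] w 0.08126254651016702 zax [ 0.0259  0.0137 -0.9996] yaw 0.13134020107121236
[-0.0063 -0.0008 -0.0122]
[-0.0056 -0.0007 -0.0126]
[-0.0048 -0.0006 -0.0129]
[-0.0041 -0.0005 -0.0132]
[-0.0033 -0.0004 -0.0134]
```

```bash
python3 -m pendant '-.003 .01 0 -.0063 -.0008 -.012 1;-.003 .005 0 -.0056 -.0007 -.0125 1;0 0 0 -.0048 -.0006 -.0129 1;0 0 0 -.004 -.0005 -.013 1;0 0 0 -.0033 -.0004 -.013 1';python3 arc.py -.04 5
```

```text
clock: 16.6
tool_pos: [0.4647, 0.1575, 0.3042]
eef_rot: [0.66, 0.751, 0.015, 0.005]
ft_force: [-0.2, 0.0, -0.5]
grip_width: 0.084
t 16.6 theta 0.23634219667097547 r 0.23515567311418065 lat 0.002698732219958678 F [-0.1811  0.0339 -0.4953] w 0.08423855926026214 zax [ 0.0264  0.0155 -0.9995] yaw 0.12983202233695793
[-0.002  -0.0003 -0.009 ]
[-0.0016 -0.0002 -0.0091]
[-0.0012 -0.0002 -0.0091]
[-0.0009 -0.0001 -0.0092]
[-0.0005 -0.0001 -0.0092]
```

```bash
python3 -m pendant '0 0 0 -.002 0 -.009 1;0 0 0 -.0016 0 -.009 1;0 0 0 -.0012 0 -.009 1;0 0 0 -.001 0 -.009 1;0 0 0 0 0 -.006 1';python3 arc.py -.02 2;python3 -m pendant '0 0 0 0 0 -.005 1;0 0 0 0 0 -.004 1;0 0 0 0 0 -.003 1';python3 arc.py -.02 1
```

```text
clock: 17.02
tool_pos: [0.4595, 0.1566, 0.2602]
eef_rot: [0.66, 0.751, 0.016, 0.006]
ft_force: [-3.0, 0.2, -0.5]
grip_width: 0.084
t 17.0167 theta 0.04741646766949581 r 0.23419697476812298 lat 0.0025648565426555268 F [-3.0232  0.1573 -0.4903] w 0.08412997930173997 zax [ 0.0298  0.0167 -0.9994] yaw 0.12845261284694326
[-0.0002 -0.     -0.0046]
[-0.0001 -0.     -0.0046]
clock: 17.27
tool_pos: [0.46, 0.1574, 0.2508]
eef_rot: [0.66, 0.751, 0.016, 0.003]
ft_force: [-19.3, -10.4, 46.2]
grip_width: 0.084
t 17.2667 theta 0.007484193681546162 r 0.23334606943197295 lat 0.0033008710844502774 F [-19.3016 -10.379   46.2143] w 0.08382566740356373 zax [ 0.0265  0.0196 -0.9995] yaw 0.12841077163825423
[ 0.      0.     -0.0046]
```

Contact at +46 N upward, so the lid is pressed shut. Relax, release, retreat.

```bash
python3 -m pendant '0 0 0 0 0 0 1;0 0 0 0 0 0 .6;0 0 0 0 0 0 .3;0 0 0 0 0 0 .3';python3 st.py;python3 - <<'E'
from h import *
cv2.imwrite('pics/o_wrist.png',eyes.get_image('wrist')[:,:,::-1])
E
```

```text
clock: 17.6
tool_pos: [0.4606, 0.1578, 0.2516]
eef_rot: [0.66, 0.751, 0.017, 0.003]
ft_force: [0.5, 0.9, 0.0]
grip_width: 0.347
t 17.6 grasp [0.4647 0.1611 0.0967] tcp [0.4606 0.1578 0.2516] yaw 0.1279703094409678 zax [ 0.0263  0.0211 -0.9994] F [0.5462 0.8892 0.0443] w 0.34682777804400616 q7 -0.1949985651133296
```

View pics/o_wrist.png

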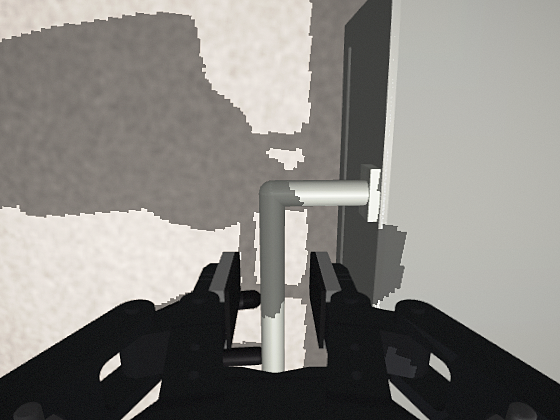

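Pads clear of the bar on both sides (bar at 272, pads at 237 and 315). Retreat straight up.

```bash
python3 -m pendant '0 0 0 0 0 .015 .3;0 0 0 0 0 .025 .3;0 0 0 0 0 .035 .3;0 0 0 0 0 .035 .3;0 0 0 0 0 .035 .3';python3 -m pendant '0 0 0 0 .01 .03 .3;0 0 0 -.01 .02 .0 .3;0 0 0 -.02 .03 .0 .3;0 0 0 -.02 .03 .0 .3;0 0 0 0 .03 .0 .3';python3 -m pendant '0 0 0 0 .03 0 .3;0 0 0 0 .03 .0 .3;0 0 0 0 .03 .0 .3;0 0 0 0 0 .0 .3;0 0 0 0 0 .0 .3';python3 st.py;python3 - <<'E'
from h import *
np.set_printoptions(precision=4,suppress=True)
for n in ('scene','side'): cv2.imwrite(f'pics/p_{n}.png',eyes.get_image(n)[:,:,::-1])
E
```

```text
clock: 18.07
tool_pos: [0.4574, 0.1571, 0.3937]
eef_rot: [0.66, 0.751, 0.009, 0.002]
ft_force: [1.3, 0.9, -0.1]
grip_width: 0.35
clock: 18.48
tool_pos: [0.4089, 0.2744, 0.4358]
eef_rot: [0.665, 0.746, 0.018, 0.003]
ft_force: [1.3, 1.0, 0.4]
grip_width: 0.353
clock: 18.9
tool_pos: [0.4047, 0.3764, 0.4351]
eef_rot: [0.661, 0.75, 0.019, 0.002]
ft_force: [0.4, -0.7, -0.0]
grip_width: 0.35
t 18.9 grasp [0.4091 0.3804 0.2802] tcp [0.4047 0.3764 0.4351] yaw 0.12478739117392636 zax [ 0.0283  0.0263 -0.9993] F [ 0.429  -0.7286 -0.0203] w 0.3500504307639689 q7 -0.673076591344289
```

View pics/p_scene.png

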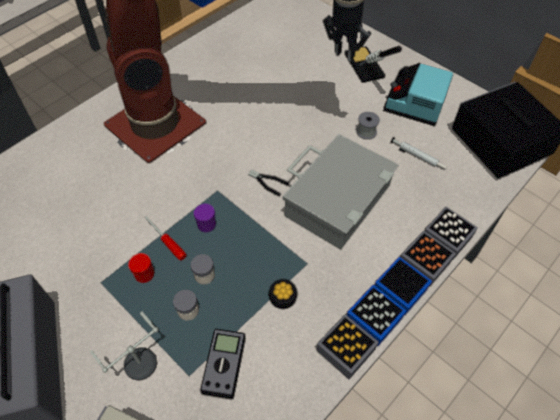

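View pics/p_side.png

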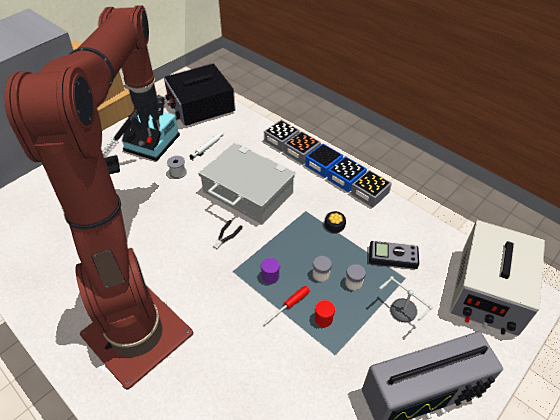

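The lid looks shut in both views, the two empties stand at (202,268) and (186,304), and the bystanders look unmoved. Next, a difference check against the first pictures, then hand in.

```bash
python3 - <<'E'
import cv2,numpy as np
for n,regs in {'scene':{'chest':(284,135,115,110),'jars':(165,245,60,80),'bar':(285,140,45,45)},'side':{'chest':(195,140,105,80),'jars':(305,250,70,45),'bar':(200,178,45,30)}}.items():
    a=cv2.GaussianBlur(cv2.imread(f'pics/a_{n}.png'),(5,5),0);b=cv2.GaussianBlur(cv2.imread(f'pics/p_{n}.png'),(5,5),0)
    d=cv2.absdiff(a,b).max(2)
    for k,(x,y,w,h) in regs.items(): r=d[y:y+h,x:x+w];print(n,k,r.mean().round(1),(r>30).sum())
E
```

```text
scene chest 2.7 0
scene jars 2.0 0
scene bar 2.9 0
side chest 0.7 0
side jars 0.7 0
side bar 0.7 0
```

```bash
python3 -c "
from bench import bot
print(bot.get_state()['ft_force']); print(bot.close_job())"
```

```text
[-0.09186027 -0.80951369 -0.77657708]
the job is handed in; nothing more can be done
None
```

I opened the chest lid by its bar and left it standing on the gas stay. Then I put the full jar in the chest, lowered the lid shut by hand, backed away and handed the job in at about 19 s.

- **Weighing:** I lifted only the jar nearest the chest. It pulled about 4.0 N (roughly 410 g), so it is the full one. I never touched the other two jars or the look-alikes.
- **Placing:** The jar is about 10 mm in front of the chest's centre and 20 mm to its left. After I let go, the pictures showed it upright with a gap to the reel.
- **Last checks:** In the final pictures, the lid, the bar and the two empties showed no change from the first ones. The other things on the bench looked unmoved, but I only judged those by eye.
- **What disagreed:**
  - While setting the jar down, the wrist force stayed near −4 N although the pictures and the height suggested it was touching. It then rose to about +7 to +9 N. The jar may have slid a few millimetres up in the fingers before release.
  - I also pressed the lid shut with about 46 N upward at the wrist for a moment. That is under the 120 N wrist limit, and only the fingers were on the bar.

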